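# Sort the stripped car parts into their bins

### The arm

A 7-joint arm with a two-finger parallel gripper is mounted at the origin on the work surface. World frame = base frame: x ahead of the robot, y to its left, z up, the work surface at z = 0. Lengths are in m, angles in rad, forces in N, time in s.
With the tool pointing down it reaches from about 0.4 to 0.85 m from the base axis. Payload 4.5 kg.
Tool frame: the origin (TCP) lies midway between the tips of the shut fingers; the grasp point (between the pads) lies behind it (r.grip_point_offset is the z of the grasp point in the tool frame, in m); z points along the fingers, y is the line along which they close (so a half turn about z gives the same grasp; the last joint's range is limited). The gripper opens to 88 mm and grips with 3 to 60 N. Pads are 18 mm wide; open, the fingers measure 123 mm over their backs; the gripper's body (75 mm by 187 mm) begins 45 mm behind the grasp point.
Start: joints at [1.222, 0.689, -0.195, 1.565, 0.157, 0.902, -0.215], TCP at [0.233, -0.58, 0.239] pointing down, gripper open.
Joint ranges: [-3.01, 3.01], [-0.46, 2.08], [-1.47, 1.51], [0.13, 2.56], [-1, 4.14], [0.04, 2.09], [-2.66, 2.66]. Speed limits (rad/s): [2.57, 2.57, 3.14, 3.14, 3.14, 3.14, 3.14].

### API

Orientations are given as a unit quaternion [x, y, z, w].
In Python, from plant import r, optics, workorder gives the robot as it stands.
- The arm moves only by the shell command python3 -m creep 'ROWS' [FORCE]. ROWS is JSON, a list of rows, each an object of numbers: "grip": the gripper command: -1 is shut, 1 is fully open, values between are in proportion; "tx", "ty", "tz": the shift along the tool's x, y, z in cm; "spin": the turn about the tool's z in degrees. In form: [{"grip": .., "tx": .., "ty": .., "tz": .., "spin": ..}, ...]. A call has 1 to 8 rows; each row shifts and turns the commanded pose from where the row before left it, along the tool's axes as they then stand; what a row does not reach is not made up. A row lasts 1/12 s, in which the tool goes at most 41.7 mm and 7.16 degrees, less where a joint would pass 70% of its speed; a pose out of reach is approached as far as the arm can. A call with a gripper value outside its range is refused whole. The fingers move at their own pace and stop on an object; FORCE is the grip in N (left out, the last holds). Time passes only in rows, so rows that do not move let the fingers close. It gives the time, the measured TCP pose, the force, the opening and the grip force at its end, in the units of the state.
- r.get_state(): the state, without advancing time (a new reading comes with each control period).
- optics.snapshot(name): name is "scene" or "top" or "wrist"; returns (picture, depth): 384x512x3 uint8, red, green, blue; 384x512 float32, m along the optical axis (not along the pixel's ray), 0 where there is no reading.
- optics.get_calibration(name): a dict with "fx", "fy", "cx", "cy" (pixels), "extrinsics" (4x4, takes a point from world to camera coordinates). Camera axes: x right, y down, z forward; pixel columns grow to the right and rows downward; lengths in m; the calibration is good to about 2 mm. A picture is of the moment at which its call begins: read the wrist's pose just before it. get_calibration takes no time and is no camera call; for the wrist camera it gives the pose at the moment of the call.
- workorder.finish_job(): hands the job in; it is judged then, once.
The state is a dict: "clock": time; "q": joint angles; "qd": joint speeds; "joint_torque": joint torques, N m; "tool_pos": TCP position; "eef_rot": TCP orientation; "contact_force": force on the tool from outside, world axes, zero at the start; "moment": the same for the moment, N m; "opening": opening from 0.0 (shut) to 1.0 (fully open); "finger_force": force on a finger pad.
Only numpy, scipy, OpenCV 4.12 (cv2) and the standard library are available. Lean on these libraries where they do the work, as an engineer would, in place of code of your own. Each camera call takes 0.05 s, during which the arm holds its last target. There are 200 camera calls.

### The job

Pull the relay that is still plugged in out of the fuse box and sort it, together with the loose relay, the bolt and the wheel nut from the white tray, into the three blue bins, each part into the bin whose fixed sample (on the ledge behind it) is of the same kind. Leave the parts lying loose inside the bins, and leave everything else on the bench and in the tray where it is.

Things in the scene. Friction and masses are not known exactly. Their poses are not given: they have to be found in the camera images.
- relay_plugged: Black car relay: case 28 x 28 x 26 mm (26 along the foot), then a plug foot 14 mm long (neck 12 x 16 mm, end flange 18 x 18 mm). Starts plugged into the fuse box, its case resting on the box top. Origin at the case centre; +z away from the foot (up while plugged in). Pulls straight up against two sprung detents (about 8 N), free after 14 mm.
- relay_loose: Black car relay: case 28 x 28 x 26 mm (26 along the foot), then a plug foot 14 mm long (neck 12 x 16 mm, end flange 18 x 18 mm). Starts lying on its side in the tray, top 28 mm above the tray floor. Origin at the case centre; +x along the foot, which ends 27 mm from the origin; y and z across the 28 mm sides.
- bolt: Steel hexagon bolt lying in the tray: head 19 mm across flats and 8 mm thick, shank 12 mm diameter and 45 mm long (53 mm overall). Origin on the bolt axis at mid-length, about 8 mm above the tray floor; +x points along the shank to its tip (the tip dips 4.4 degrees), head from x = -26.5 to -18.5 mm.
- nut: Steel domed wheel nut standing in the tray: hexagon 21 mm across flats (24 mm across corners), 16 mm high, with a dome 18 mm across on top, 26 mm overall. Origin at the centre of the underside; z up; two flats face +y and -y, the others follow at 60 degrees.
- bin_relays: Bin for the relays; its sample is a relay fixed on a ledge behind it. Blue open bin, 110 x 110 mm outside, 60 mm tall, walls and floor 5 mm, fixed; the bins are alike, their order changes. Origin at the centre of the underside. The ledge is outside the +x wall (55 to 91 mm from the origin, 60 mm high, sample up to 28 mm higher).
- bin_bolts: Bin for the bolt; its sample is a bolt fixed on a ledge behind it. Blue open bin, 110 x 110 mm outside, 60 mm tall, walls and floor 5 mm, fixed; the bins are alike, their order changes. Origin at the centre of the underside. The ledge is outside the +x wall (55 to 91 mm from the origin, 60 mm high, sample up to 28 mm higher).
- bin_nuts: Bin for the wheel nut; its sample is a domed nut fixed on a ledge behind it. Blue open bin, 110 x 110 mm outside, 60 mm tall, walls and floor 5 mm, fixed; the bins are alike, their order changes. Origin at the centre of the underside. The ledge is outside the +x wall (55 to 91 mm from the origin, 60 mm high, sample up to 28 mm higher).
- tray: White parts tray fixed on the bench, 160 (x) x 280 (y) mm outside, 22 mm tall, walls and floor 5 mm. Origin at the centre of the underside. The parts stand about 70 to 90 mm apart in two rows of three.
- fuse_box: Grey fuse box fixed on the bench, 120 x 120 mm, top 45 mm above the bench, with a low grey connector block (30 mm tall) reaching 27 mm beyond its +y side. Origin at the centre of the underside. The relay socket is a 20 x 20 mm well in the centre of the top; low clear blade fuses (6 mm high) stand in two rows 51 mm from the centre along +x and -x.
- touchup_pot: Bystander: touch-up paint pot: small glass bottle with a black cap, 26 mm across, 60 mm tall; stands upright in the tray among the parts. Origin at the centre of its underside.
- sanding_block: Bystander: cork sanding block, 55 (x) x 30 (y) x 22 mm, lying in the tray among the parts. Origin at the centre of its underside.
- sanding_puck: Bystander: round dark rubber sanding puck, 40 mm across, 18 mm tall, lying flat in the tray among the parts. Origin at the centre of its underside.
- polish_bottle: Bystander: black polish bottle with a white cap, 50 mm across, 175 mm tall, standing in one of the gaps between the bins. Origin at the centre of its underside.
- cleaner_bottle: Bystander: black bottle with a blue cap, 50 mm across, 165 mm tall, standing in the other gap between the bins. Origin at the centre of its underside.
- tape_roll: Bystander: roll of masking tape lying flat, 90 mm across, 25 mm tall, at one side. Origin at the centre of its underside.
- filler_tin: Bystander: steel filler tin, 74 mm across, 85 mm tall, at the other side. Origin at the centre of its underside.
- paint_gauge: Bystander: hand-held paint thickness gauge lying flat, 100 (x) x 50 (y) x 28 mm, at the left side. Origin at the centre of its underside.
Mind the look-alikes: they are no part of the job. Leave any green look-alike of the relay_loose alone. Leave any red look-alike of the bin_nuts alone.

How it is judged:
At the end, for the whole second after the job is handed in: Both relays are in the relay bin, the bolt in the bolt bin and the nut in the nut bin: each part's origin is within 52 mm of its bin's centre along both of the bin's sides and less than 60 mm above the bench (below the rim), and each part is at rest (slower than 30 mm/s) (x of relay_loose in the frame of bin_relays between -0.052 and 0.052 m and y of relay_loose in the frame of bin_relays between -0.052 and 0.052 m and z of each of relay_loose, relay_plugged in the frame of bin_relays below 0.06 m and linear speed of each of relay_loose, relay_plugged, bolt, nut below 0.03 m/s and x of relay_plugged in the frame of bin_relays between -0.052 and 0.052 m and y of relay_plugged in the frame of bin_relays between -0.052 and 0.052 m and x of bolt in the frame of bin_bolts between -0.052 and 0.052 m and y of bolt in the frame of bin_bolts between -0.052 and 0.052 m and z of bolt in the frame of bin_bolts below 0.06 m and x of nut in the frame of bin_nuts between -0.052 and 0.052 m and y of nut in the frame of bin_nuts between -0.052 and 0.052 m and z of nut in the frame of bin_nuts below 0.06 m); the robot touches nothing.
It fails at once if a bystander (pot, sanding block, sanding puck, bottle, tape, tin or gauge) is moved more than 30 mm (distance of any of touchup_pot, sanding_block, sanding_puck, polish_bottle, cleaner_bottle, tape_roll, filler_tin, paint_gauge from where it was at the start of the episode above 0.03 m).
It also fails if it takes over 72 s, if anything falls off the work surface, if the arm or the gripper's body presses on something with over 40 N, if the wrist force passes 120 N, or if a joint passes its speed limit or range.

## Working session

There is one attempt and no reset: what is moved stays moved. The work goes in short steps, Python scripts to look and compute and a shell command to move; the robot and the scene stay as the last step left them, time stands still between calls to the robot, and variables do not carry over. Pictures are saved under pics/ and viewed, at most 10 in all, crops included, and the job is handed in when it is done.

```bash
mkdir -p pics; cat > h.py <<'E'
import numpy as np, cv2
from plant import r, optics, workorder
def snap(n,f):
    p,d=optics.snapshot(n); c=optics.get_calibration(n)
    cv2.imwrite('pics/'+f+'.png',cv2.cvtColor(p,cv2.COLOR_RGB2BGR)); np.savez(f+'.npz',p=p,d=d,E=c['extrinsics'],k=[c['fx'],c['fy'],c['cx'],c['cy']])
    return p,d
def load(f):
    return np.load(f+'.npz')
def w(f,u,v,z=None):
    a=load(f);fx,fy,cx,cy=a['k'];E=a['E'];R=E[:3,:3];t=E[:3,3]
    ray=R.T@np.array([(u-cx)/fx,(v-cy)/fy,1.]);o=-R.T@t
    if z is None:
        s=a['d'][int(v),int(u)]
    else: s=(z-o[2])/ray[2]
    return np.round(o+s*ray,4)
E
python3 - <<'E'
from h import *
snap('top','top0');snap('scene','scene0')
import cv2
a=cv2.imread('pics/top0.png');cv2.imwrite('pics/top0b.png',cv2.resize(a,(800,600),interpolation=cv2.INTER_CUBIC))
s=r.get_state();print(s,r.grip_point_offset)
E
```

```text
{'clock': 0.1, 'q': array([ 1.22178389,  0.6899413 , -0.19449769,  1.56620889,  0.15731022,
        0.90251067, -0.21507954]), 'qd': array([-1.09082430e-03, -1.80403140e-03, -1.32737878e-03, -3.18376045e-03,
        1.11500215e-03,  3.86958420e-05, -1.29477556e-03]), 'joint_torque': array([-2.37566470e-03, -5.28498173e+01, -1.27109092e+00, -1.53834558e+01,
       -5.24523051e-02,  2.01699128e-03,  4.53023006e-05]), 'tool_pos': array([ 0.23319328, -0.57926333,  0.23797227]), 'eef_rot': array([ 9.81729541e-01,  1.90279806e-01, -2.27975266e-04, -8.07328143e-04]), 'contact_force': array([-0.58370664,  1.05042232,  0.23562073]), 'moment': array([ 0.01862153,  0.03948691, -0.01966476]), 'finger_force': 0.0, 'opening': 1.0011453153483023} -0.0187
```

View pics/top0b.png

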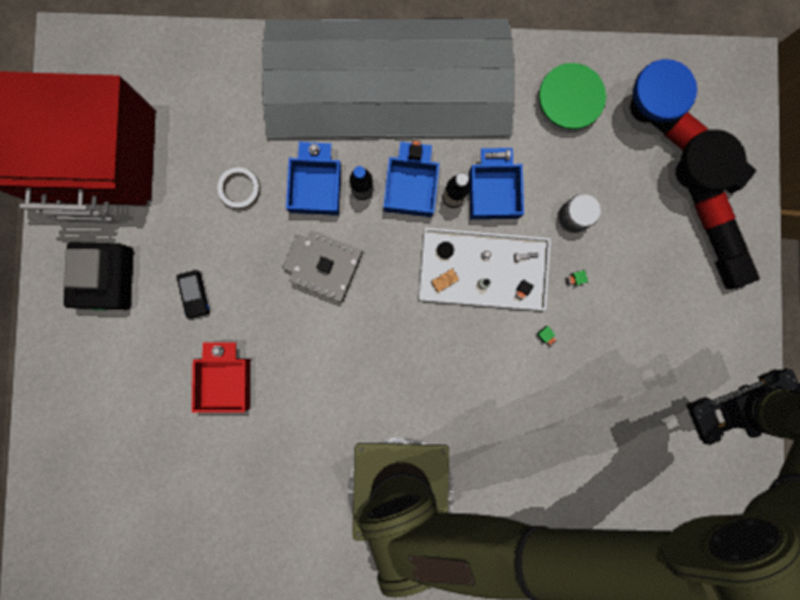

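View pics/scene0.png

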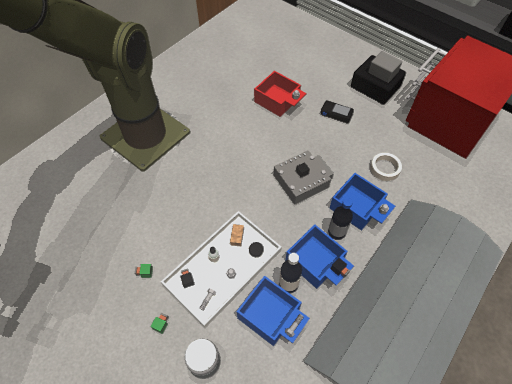

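The bins, left to right in the top view, are nut (314,187), relay (411,187) and bolt (497,190). In the tray are the puck (445,250), nut (487,256), bolt (525,257), block (445,280), pot (484,284) and black loose relay (524,290). The plugged relay is at (325,265). Green look-alikes at (578,279) and (547,336) and a red bin at (221,385) are to be left alone. I'll confirm this in an enlarged crop.

```bash
python3 - <<'E'
from h import *
a=cv2.imread('pics/top0.png')
t=cv2.resize(a[140:205,175:360],None,fx=4.3,fy=4.3,interpolation=cv2.INTER_CUBIC)
b=cv2.resize(a[85:142,175:360],None,fx=4.3,fy=4.3,interpolation=cv2.INTER_CUBIC)
cv2.imwrite('pics/crop1.png',np.vstack([b,t]))
print(load('top0')['k'],load('top0')['E'])
E
```

```text
[416.77109998 416.77109998 257.04034241 184.89771517] [[ 0.02311636 -0.99942634  0.02475121 -0.00160675]
 [-0.99750519 -0.0247096  -0.06612733  0.43993279]
 [ 0.06670099 -0.02316084 -0.99750416  1.4188479 ]
 [ 0.          0.          0.          1.        ]]
```

View pics/crop1.png

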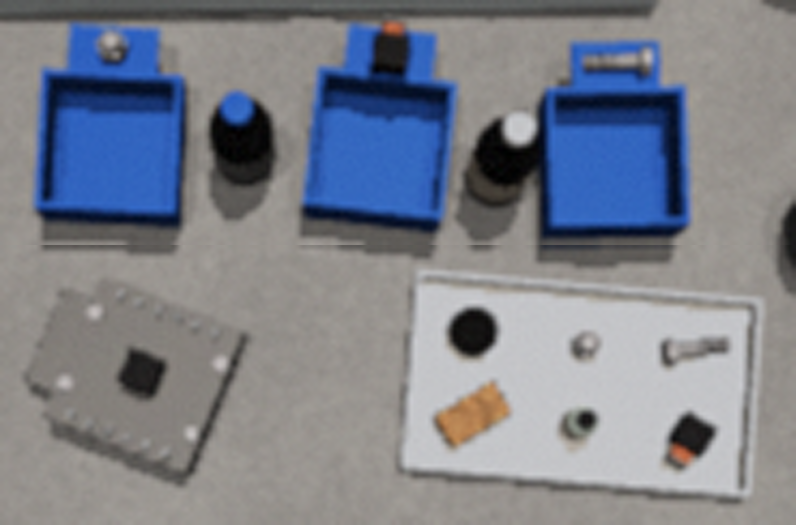

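The crop confirms the order: nut, relay and bolt bins, with a black relay and orange foot in the tray. Now the positions.

```bash
python3 - <<'E'
from h import *
lo=lambda X,Y:(175+X/4.3,140+(Y-245)/4.3)
hi=lambda X,Y:(175+X/4.3,85+Y/4.3)
P={'plug':(lo(141,373),.071),'relay':(lo(692,436),.033),'foot':(lo(680,457),.026),'head':(lo(672,350),.02),'tip':(lo(727,346),.012),'nut':(lo(585,345),.03),'pot':(lo(585,418),.065),'block':(lo(473,414),.027),'puck':(lo(472,331),.023),
'fbcornerR':(lo(245,338),.045),'fbcornerB':(lo(187,478),.045)}
for k,(p,z) in P.items(): print(k,w('top0',*p,z))
for n,q in {'nutbin':[(46,70),(185,76),(181,222),(37,213)],'relbin':[(320,69),(456,85),(440,228),(305,217)],'boltbin':[(545,89),(685,89),(689,230),(543,233)]}.items():
  c=np.array([w('top0',*hi(*p),.06) for p in q]); print(n,c.mean(0).round(3), np.degrees(np.arctan2(*(c[0]-c[3])[[1,0]])).round(1))
print('bottles',w('top0',*hi(237,106),.165),w('top0',*hi(519,128),.175))
E
```

```text
plug [0.4821 0.174  0.071 ]
relay [ 0.4469 -0.2597  0.033 ]
foot [ 0.4304 -0.2518  0.026 ]
head [ 0.5167 -0.2456  0.02  ]
tip [ 0.5221 -0.2919  0.012 ]
nut [ 0.5177 -0.174   0.03  ]
pot [ 0.4565 -0.1695  0.065 ]
block [ 0.4605 -0.0859  0.027 ]
puck [ 0.5274 -0.0842  0.023 ]
fbcornerR [0.5144 0.096  0.045 ]
fbcornerB [0.4034 0.1382 0.045 ]
nutbin [0.655 0.203 0.06 ] -1.6
relbin [ 0.657 -0.007  0.06 ] -4.3
boltbin [ 0.654 -0.191  0.06 ] 0.2
bottles [0.6622 0.1016 0.165 ] [ 0.6496 -0.102   0.175 ]
```

```bash
cat >> h.py <<'E'
def plan(x,y,z,ang,show=True):
    s=r.get_state();q=s['eef_rot'];p=s['tool_pos']
    from scipy.spatial.transform import Rotation as Ro
    R=Ro.from_quat(q).as_matrix();d=R.T@(np.array([x,y,z])-p)*100
    a=np.degrees(np.arctan2(R[1,0],R[0,0]));print('t',round(s['clock'],2),'pos',p.round(4),'ang',round(a,1),'tiltz',R[:,2].round(3),'d cm (before spin)',d.round(2),'spin',round((a-ang+180)%360-180,1))
    b=np.radians(ang);D=np.array([x,y,z])-p
    print('after spin',(100*np.array([D[0]*np.cos(b)+D[1]*np.sin(b),D[0]*np.sin(b)-D[1]*np.cos(b),-D[2]])).round(2))
E
python3 -m creep '[{"grip":0.2,"tx":3.3,"ty":-2},{"grip":0.2,"tx":3.3,"ty":-2},{"grip":0.2,"tx":3.3,"ty":-2},{"grip":0.2,"tx":3.3,"ty":-2},{"grip":0.2,"tx":3.3,"ty":-2},{"grip":0.2,"tx":3.3,"ty":-2},{"grip":0.2,"tx":3.3,"ty":-2},{"grip":0.2,"tx":3.3,"ty":-2}]' 30
python3 -m creep '[{"grip":0.2,"tx":3.3,"ty":-2},{"grip":0.2,"tx":3.3,"ty":-2},{"grip":0.2,"tx":3.3,"ty":-2},{"grip":0.2,"spin":-6.8},{"grip":0.2,"spin":-6.8},{"grip":0.2,"spin":-6.8},{"grip":0.2,"spin":-6.8},{"grip":0.2,"spin":-6.8}]'
python3 -m creep '[{"grip":0.2,"spin":-6.8},{"grip":0.2,"spin":-6.8},{"grip":0.2,"spin":-6.8},{"grip":0.2,"spin":-6.8},{"grip":0.2,"spin":-6.8},{"grip":0.2}]'
python3 - <<'E'
from h import *
plan(0.49,-0.24,0.238,90)
print(r.get_state()['q'].round(2), r.get_state()['opening'])
snap('wrist','w1')
a=cv2.imread('pics/w1.png');cv2.imwrite('pics/w1b.png',cv2.resize(a,(800,600),interpolation=cv2.INTER_CUBIC))
E
```

```text
t 0.1 pos [ 0.2332 -0.5793  0.238 ] ang 21.9 tiltz [-0.001  0.001 -1.   ] d cm (before spin) [ 3.650e+01 -2.188e+01  3.000e-02] spin -68.1
after spin [33.93 25.68 -0.  ]
[ 1.22  0.69 -0.19  1.57  0.16  0.9  -0.22] 1.0011453153483023$[0]: bad value
$[0]: bad value
$[0]: bad value
```

View pics/w1b.png

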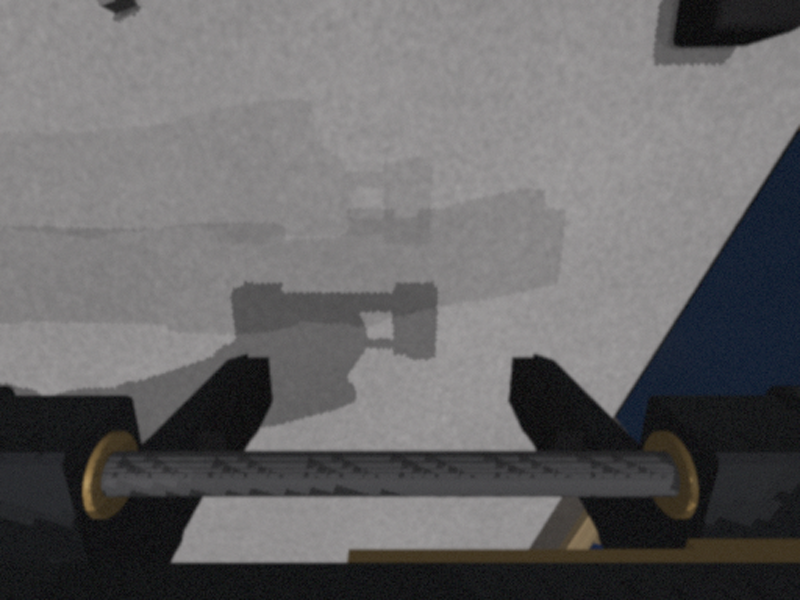

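The picture shows only the open fingers over bare bench, because the move was refused: a row probably needs every key. I'll repeat it with full rows.

```bash

python3 -m creep '[{"grip":0.2,"tx":3.3,"ty":-2,"tz":0,"spin":0},{"grip":0.2,"tx":3.3,"ty":-2,"tz":0,"spin":0},{"grip":0.2,"tx":3.3,"ty":-2,"tz":0,"spin":0},{"grip":0.2,"tx":3.3,"ty":-2,"tz":0,"spin":0},{"grip":0.2,"tx":3.3,"ty":-2,"tz":0,"spin":0},{"grip":0.2,"tx":3.3,"ty":-2,"tz":0,"spin":0},{"grip":0.2,"tx":3.3,"ty":-2,"tz":0,"spin":0},{"grip":0.2,"tx":3.3,"ty":-2,"tz":0,"spin":0}]' 30 &&
python3 -m creep '[{"grip":0.2,"tx":3.3,"ty":-2,"tz":0,"spin":0},{"grip":0.2,"tx":3.3,"ty":-2,"tz":0,"spin":0},{"grip":0.2,"tx":3.3,"ty":-2,"tz":0,"spin":0},{"grip":0.2,"tx":0,"ty":0,"tz":0,"spin":-6.8},{"grip":0.2,"tx":0,"ty":0,"tz":0,"spin":-6.8},{"grip":0.2,"tx":0,"ty":0,"tz":0,"spin":-6.8},{"grip":0.2,"tx":0,"ty":0,"tz":0,"spin":-6.8},{"grip":0.2,"tx":0,"ty":0,"tz":0,"spin":-6.8}]' && 
python3 -m creep '[{"grip":0.2,"tx":0,"ty":0,"tz":0,"spin":-6.8},{"grip":0.2,"tx":0,"ty":0,"tz":0,"spin":-6.8},{"grip":0.2,"tx":0,"ty":0,"tz":0,"spin":-6.8},{"grip":0.2,"tx":0,"ty":0,"tz":0,"spin":-6.8},{"grip":0.2,"tx":0,"ty":0,"tz":0,"spin":-6.8},{"grip":0.2,"tx":0,"ty":0,"tz":0,"spin":0}]'
python3 - <<'E'
from h import *
plan(0.49,-0.24,0.238,90)
print(r.get_state()['q'].round(2), r.get_state()['opening'])
snap('wrist','w2')
print(load('w2')['E'],load('w2')['k'],w('w2',256,192,0.005))
E
```

```text
clock: 0.82
tool_pos: [0.4193, -0.331, 0.2386]
eef_rot: [0.982, 0.19, -0.0, -0.0]
contact_force: [0.7, -0.6, -0.1]
opening: 0.597
finger_force: 0.0
clock: 1.48
tool_pos: [0.4879, -0.2399, 0.2385]
eef_rot: [0.882, 0.472, -0.0, -0.0]
contact_force: [-0.1, 0.5, 0.3]
opening: 0.599
finger_force: 0.0
clock: 1.98
tool_pos: [0.4876, -0.2402, 0.2384]
eef_rot: [0.707, 0.708, 0.0, -0.0]
contact_force: [-0.7, 0.7, -0.2]
opening: 0.604
finger_force: 0.0
t 1.98 pos [ 0.4876 -0.2402  0.2384] ang 90.1 tiltz [-0.001  0.001 -1.   ] d cm (before spin) [0.02 0.24 0.04] spin 0.1
after spin [0.02 0.24 0.04]
[ 0.68  0.62 -0.51  1.8   0.39  0.82 -0.02] 0.6039206713995159
[[ 0.99999383 -0.00332438 -0.0011357  -0.48850319]
 [-0.0028241  -0.95300281  0.3029483  -0.26953409]
 [-0.00208944 -0.30294323 -0.95300631  0.31817023]
 [ 0.          0.          0.          1.        ]] [283.39471231 283.39471231 249.54165023 189.24202641] [ 0.4967 -0.2868  0.005 ]
```

```bash
python3 - <<'E'
from h import *
a=cv2.imread('pics/w2.png');cv2.imwrite('pics/w2b.png',cv2.resize(a,(800,600),interpolation=cv2.INTER_CUBIC))
E
```

```text
(no output)
```

View pics/w2b.png

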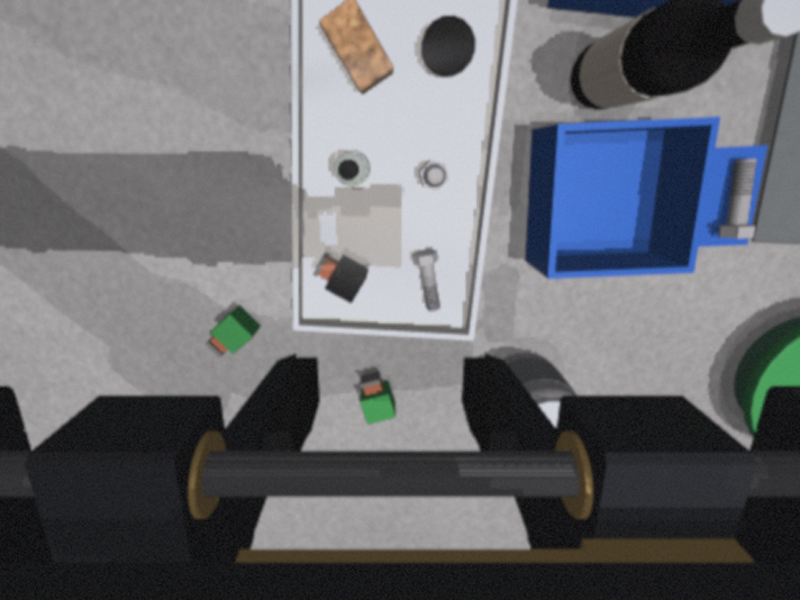

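The wrist view shows the bolt at (430,280) with its head up, the nut at (434,175), the black relay at (346,279) with its orange foot up-left, and the pot at (350,168). The bolt bin is at (625,200). I'll enlarge for exact pixels.

```bash
python3 - <<'E'
from h import *
a=cv2.imread('pics/w2.png')[95:203,195:295];cv2.imwrite('pics/crop2.png',cv2.resize(a,None,fx=5.5,fy=5.5,interpolation=cv2.INTER_CUBIC))
E
```

```text
(no output)
```

View pics/crop2.png

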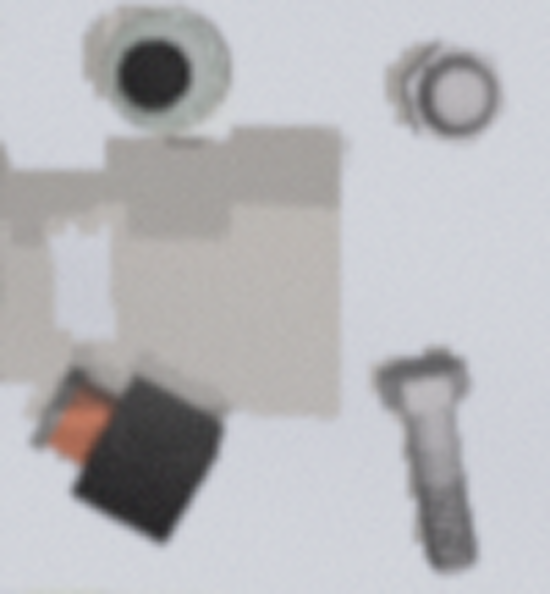

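```bash
python3 - <<'E'
from h import *
f=lambda X,Y,z:w('w2',195+X/5.5,95+Y/5.5,z)
a=load('w2');print('cam',(-a['E'][:3,:3].T@a['E'][:3,3]).round(3))
h=f(421,355,.0145);t=f(454,568,.011);d=t-h
print('bolt',h,t,np.linalg.norm(d),(h+t)/2,np.degrees(np.arctan2(d[1],d[0])))
c=np.array([f(*p,.033) for p in [(137,375),(222,428),(163,545),(72,490)]])
print('relay',c.mean(0),[np.linalg.norm(c[i]-c[(i+1)%4]).round(4) for i in range(4)],np.degrees(np.arctan2(*(c[0]-c[1])[[1,0]])),np.degrees(np.arctan2(*(c[3]-c[2])[[1,0]])))
print('foot',f(78,428,.026)); print('nut',f(458,95,.031),f(415,50,.021),f(412,130,.021))
for p in [(427,250),(434,308),(346,279),(434,172)]:print(w('w2',p[0]/1.5625,p[1]/1.5625))
plan(0.52,-.27,.012,97)
E
```

```text
cam [ 0.488 -0.162  0.384]
bolt [ 0.5169 -0.2385  0.0145] [ 0.5266 -0.2941  0.011 ] 0.056548209520726624 [ 0.52175 -0.2663   0.01275] -80.10375358978926
relay [ 0.452225 -0.259425  0.033   ] [np.float64(0.023), np.float64(0.0321), np.float64(0.0251), np.float64(0.032)] 146.86149935331653 146.88033621259677
foot [ 0.4351 -0.2534  0.026 ]
nut [ 0.5225 -0.1773  0.031 ] [ 0.5136 -0.168   0.021 ] [ 0.5133 -0.1853  0.021 ]
[ 0.5196 -0.2401  0.0095]
[ 0.5263 -0.2903  0.017 ]
[ 0.4517 -0.2589  0.0343]
[ 0.522  -0.1748  0.0299]
t 2.03 pos [ 0.4878 -0.2402  0.2384] ang 89.8 tiltz [-0.     0.001 -1.   ] d cm (before spin) [-2.98  3.24 22.64] spin -7.2
after spin [-3.35  2.83 22.64]
```

```bash

python3 -m creep '[{"grip":-0.3,"tx":-2.5,"ty":3.35,"tz":0,"spin":0},{"grip":-0.3,"tx":0,"ty":0,"tz":2.5,"spin":-5},{"grip":-0.3,"tx":0,"ty":0,"tz":3.5,"spin":-5},{"grip":-0.3,"tx":0,"ty":0,"tz":3.5,"spin":0},{"grip":-0.3,"tx":0,"ty":0,"tz":3.5,"spin":0},{"grip":-0.3,"tx":0,"ty":0,"tz":3.5,"spin":0},{"grip":-0.3,"tx":0,"ty":0,"tz":2,"spin":0},{"grip":-0.3,"tx":0,"ty":0,"tz":0,"spin":0}]' 30
python3 - <<'E'
from h import *
plan(0.5215,-.265,.008,100)
snap('wrist','w3')
E
```

```text
clock: 2.7
tool_pos: [0.5183, -0.2641, 0.0495]
eef_rot: [0.644, 0.765, -0.002, -0.004]
contact_force: [-0.1, 0.2, 0.3]
opening: 0.354
finger_force: 0.0
t 2.7 pos [ 0.5183 -0.2641  0.0495] ang 99.8 tiltz [-0.008  0.002 -1.   ] d cm (before spin) [-0.16  0.33  4.15] spin -0.2
after spin [-0.15  0.3   4.15]
```

View pics/w3.png

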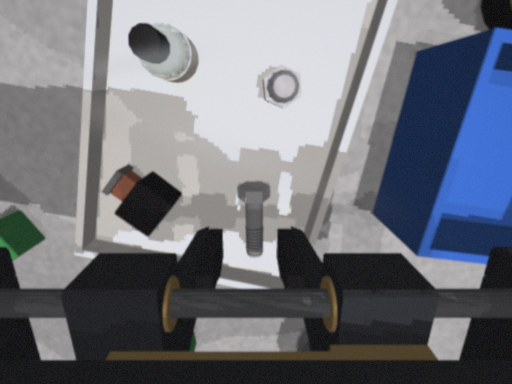

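The bolt at (255,220) lies centred between the fingertips and parallel to them. Next: go down, grip and lift.

```bash

python3 -m creep '[{"grip":-0.3,"tx":-0.1,"ty":0.3,"tz":2.5,"spin":0},{"grip":-0.3,"tx":0,"ty":0,"tz":1.6,"spin":0},{"grip":-0.3,"tx":0,"ty":0,"tz":0,"spin":0},{"grip":-1,"tx":0,"ty":0,"tz":0,"spin":0},{"grip":-1,"tx":0,"ty":0,"tz":0,"spin":0},{"grip":-1,"tx":0,"ty":0,"tz":0,"spin":0},{"grip":-1,"tx":0,"ty":0,"tz":0,"spin":0},{"grip":-1,"tx":0,"ty":0,"tz":0,"spin":0}]' 30
python3 -m creep '[{"grip":-1,"tx":0,"ty":0,"tz":-2,"spin":0},{"grip":-1,"tx":0,"ty":0,"tz":-3.5,"spin":0},{"grip":-1,"tx":0,"ty":0,"tz":-3.5,"spin":0},{"grip":-1,"tx":0,"ty":0,"tz":-3.5,"spin":5},{"grip":-1,"tx":0,"ty":0,"tz":0,"spin":5},{"grip":-1,"tx":0,"ty":0,"tz":0,"spin":0}]'
python3 - <<'E'
from h import *
plan(0.654,-.191,.075,90)
E
```

```text
clock: 3.42
tool_pos: [0.5253, -0.2662, 0.0143]
eef_rot: [0.643, 0.765, 0.0, 0.001]
contact_force: [-0.4, -0.4, 6.8]
opening: 0.105
finger_force: 29.3
clock: 3.92
tool_pos: [0.5261, -0.266, 0.1405]
eef_rot: [0.708, 0.706, 0.001, 0.003]
contact_force: [-0.5, 0.3, -1.4]
opening: 0.105
finger_force: 28.7
t 3.92 pos [ 0.5261 -0.266   0.1405] ang 89.8 tiltz [ 0.005 -0.002 -1.   ] d cm (before spin) [ 7.57 12.73  6.6 ] spin -0.2
after spin [ 7.5  12.79  6.55]
```

```bash

python3 -m creep '[{"grip":-1,"tx":1.9,"ty":3.2,"tz":0,"spin":0},{"grip":-1,"tx":1.9,"ty":3.2,"tz":0,"spin":0},{"grip":-1,"tx":1.9,"ty":3.2,"tz":0,"spin":0},{"grip":-1,"tx":1.9,"ty":3.2,"tz":0,"spin":0},{"grip":-1,"tx":0,"ty":0,"tz":3,"spin":0},{"grip":-1,"tx":0,"ty":0,"tz":3,"spin":0},{"grip":-1,"tx":0,"ty":0,"tz":3,"spin":0},{"grip":-1,"tx":0,"ty":0,"tz":0,"spin":0}]'
python3 -m creep '[{"grip":-0.5,"tx":0,"ty":0,"tz":0,"spin":0},{"grip":-0.3,"tx":0,"ty":0,"tz":0,"spin":0},{"grip":-0.3,"tx":0,"ty":0,"tz":0,"spin":0},{"grip":-0.3,"tx":0,"ty":0,"tz":-3.5,"spin":0},{"grip":-0.3,"tx":0,"ty":0,"tz":-3.5,"spin":0},{"grip":-0.3,"tx":0,"ty":0,"tz":-3.5,"spin":0},{"grip":-0.3,"tx":0,"ty":0,"tz":0,"spin":0}]'
python3 - <<'E'
from h import *
snap('top','t1');
a=cv2.imread('pics/t1.png')[85:205,285:360];cv2.imwrite('pics/t1c.png',cv2.resize(a,None,fx=5,fy=5,interpolation=cv2.INTER_CUBIC))
plan(0.5225,-.1765,.06,90)
E
```

```text
clock: 4.58
tool_pos: [0.6468, -0.1888, 0.0403]
eef_rot: [0.706, 0.708, -0.004, -0.005]
contact_force: [-1.8, -0.3, -0.9]
opening: 0.11
finger_force: 28.7
clock: 5.17
tool_pos: [0.6583, -0.1902, 0.1628]
eef_rot: [0.708, 0.706, 0.005, 0.007]
contact_force: [1.6, 0.3, 0.1]
opening: 0.352
finger_force: 0.0
t 5.22 pos [ 0.6565 -0.1902  0.1596] ang 89.9 tiltz [ 0.012 -0.002 -1.   ] d cm (before spin) [  1.37 -13.53   9.79] spin -0.1
after spin [  1.37 -13.4    9.96]
```

View pics/t1c.png

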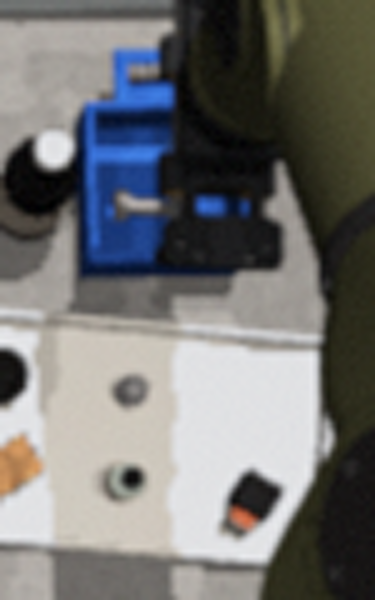

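The bolt lies in the bolt bin (it shows at (145,205)). Next I'll refine the nut and relay centres from the depth images.

```bash
cat >> h.py <<'E'
def cloud(f):
    a=load(f);fx,fy,cx,cy=a['k'];E=a['E'];d=a['d'];v,u=np.mgrid[:d.shape[0],:d.shape[1]]
    P=np.stack([(u-cx)/fx*d,(v-cy)/fy*d,d],-1);return (P-E[:3,3])@E[:3,:3],a['p']
def near(f,x,y,rad,z0,z1):
    C,_=cloud(f);m=(np.hypot(C[...,0]-x,C[...,1]-y)<rad)&(C[...,2]>z0)&(C[...,2]<z1);Q=C[m];
    if len(Q)<5: print(f,len(Q));return
    print(f,len(Q),'mean',Q.mean(0).round(4),'mid',((Q.min(0)+Q.max(0))/2).round(4),'minrect',cv2.minAreaRect((Q[:,:2]*1000).astype(np.float32)))
E
python3 - <<'E'
from h import *
for f in ('w2','w3'):
  near(f,.522,-.176,.02,.027,.045); near(f,.522,-.176,.02,.012,.022); near(f,.452,-.259,.024,.031,.045)
  near(f,.435,-.252,.02,.018,.030)
plan(0.522,-.176,.06,90)
E
```

```text
w2 127 mean [ 0.522  -0.1773  0.0296] mid [ 0.522  -0.1777  0.0298] minrect ((522.0845947265625, -177.4239959716797), (14.910867691040039, 14.979923248291016), 28.058929443359375)
w2 87 mean [ 0.5205 -0.1769  0.0203] mid [ 0.522  -0.1775  0.0181] minrect ((521.9560546875, -177.4490509033203), (20.780126571655273, 22.985591888427734), 75.70336151123047)
w2 414 mean [ 0.4506 -0.262   0.033 ] mid [ 0.4508 -0.2622  0.0331] minrect ((450.5135803222656, -262.4200134277344), (28.479515075683594, 25.829936981201172), 59.189353942871094)
w2 171 mean [ 0.4355 -0.2509  0.0255] mid [ 0.439  -0.2516  0.024 ] minrect ((438.928955078125, -252.51345825195312), (22.95682144165039, 23.717985153198242), 59.29853439331055)
w3 779 mean [ 0.5234 -0.1777  0.0312] mid [ 0.5237 -0.1775  0.0308] minrect ((523.691650390625, -177.62603759765625), (17.180078506469727, 17.036827087402344), 30.165021896362305)
w3 25 mean [ 0.5171 -0.1828  0.0177] mid [ 0.5219 -0.1801  0.0171] minrect ((520.7066040039062, -178.21400451660156), (18.373252868652344, 18.10525131225586), 76.70698547363281)
w3 1846 mean [ 0.4529 -0.2616  0.035 ] mid [ 0.4497 -0.2617  0.0339] minrect ((447.10882568359375, -259.60198974609375), (28.792146682739258, 38.47092056274414), 59.86118698120117)
w3 708 mean [ 0.438  -0.2505  0.0262] mid [ 0.4395 -0.2519  0.024 ] minrect ((439.711181640625, -252.7618865966797), (24.14216423034668, 21.816394805908203), 59.335941314697266)
t 5.22 pos [ 0.6565 -0.1902  0.1596] ang 89.9 tiltz [ 0.012 -0.002 -1.   ] d cm (before spin) [  1.42 -13.58   9.79] spin -0.1
after spin [  1.42 -13.45   9.96]
```

```bash

python3 -m creep '[{"grip":0,"tx":0.3,"ty":-3.3,"tz":0,"spin":0},{"grip":0,"tx":0.3,"ty":-3.3,"tz":0,"spin":0},{"grip":0,"tx":0.3,"ty":-3.3,"tz":0,"spin":0},{"grip":0,"tx":0.37,"ty":-3.3,"tz":0,"spin":0},{"grip":0,"tx":0,"ty":0,"tz":2.5,"spin":-5},{"grip":0,"tx":0,"ty":0,"tz":3,"spin":-5},{"grip":0,"tx":0,"ty":0,"tz":3,"spin":-5},{"grip":0,"tx":0,"ty":0,"tz":0,"spin":0}]'
python3 -m creep '[{"grip":0,"tx":0,"ty":0,"tz":0,"spin":0}]'
python3 - <<'E'
from h import *
plan(0.5225,-.1775,.012,105)
E
```

```text
clock: 5.88
tool_pos: [0.5173, -0.1766, 0.064]
eef_rot: [0.608, 0.794, -0.002, -0.003]
contact_force: [-0.2, 0.1, 0.7]
opening: 0.499
finger_force: 0.0
clock: 5.97
tool_pos: [0.5198, -0.1767, 0.0673]
eef_rot: [0.61, 0.792, -0.001, -0.001]
contact_force: [0.1, -1.3, 0.4]
opening: 0.501
finger_force: 0.0
t 5.97 pos [ 0.5198 -0.1767  0.0673] ang 104.8 tiltz [-0.002  0.    -1.   ] d cm (before spin) [-0.15  0.25  5.53] spin -0.2
after spin [-0.15  0.24  5.53]
```

```bash

python3 -m creep '[{"grip":0,"tx":-0.15,"ty":0.25,"tz":2,"spin":0},{"grip":0,"tx":0,"ty":0,"tz":2,"spin":0},{"grip":0,"tx":0,"ty":0,"tz":1.5,"spin":0},{"grip":0,"tx":0,"ty":0,"tz":0,"spin":0},{"grip":-1,"tx":0,"ty":0,"tz":0,"spin":0},{"grip":-1,"tx":0,"ty":0,"tz":0,"spin":0},{"grip":-1,"tx":0,"ty":0,"tz":0,"spin":0},{"grip":-1,"tx":0,"ty":0,"tz":0,"spin":0}]' 30
python3 -m creep '[{"grip":-1,"tx":0,"ty":0,"tz":0,"spin":0},{"grip":-1,"tx":0,"ty":0,"tz":-3,"spin":0},{"grip":-1,"tx":0,"ty":0,"tz":-3.5,"spin":5},{"grip":-1,"tx":0,"ty":0,"tz":-3.5,"spin":5},{"grip":-1,"tx":0,"ty":0,"tz":-3.5,"spin":5},{"grip":-1,"tx":0,"ty":0,"tz":0,"spin":0}]'
python3 - <<'E'
from h import *
plan(0.655,.203,.14,90)
E
```

```text
clock: 6.63
tool_pos: [0.5243, -0.1779, 0.0141]
eef_rot: [0.61, 0.793, 0.0, 0.001]
contact_force: [0.1, 0.1, 5.8]
opening: 0.23
finger_force: 30.0
clock: 7.13
tool_pos: [0.5273, -0.178, 0.1541]
eef_rot: [0.709, 0.705, 0.003, 0.005]
contact_force: [0.6, 0.4, -0.6]
opening: 0.232
finger_force: 30.0
t 7.13 pos [ 0.5273 -0.178   0.1541] ang 89.7 tiltz [ 0.011 -0.002 -1.   ] d cm (before spin) [38.17 12.56  1.47] spin -0.3
after spin [38.1  12.77  1.41]
```

```bash

python3 -m creep '[{"grip":-1,"tx":3.5,"ty":0,"tz":0,"spin":0},{"grip":-1,"tx":3.8,"ty":0,"tz":0,"spin":0},{"grip":-1,"tx":3.8,"ty":0,"tz":0,"spin":0},{"grip":-1,"tx":3.8,"ty":0,"tz":0,"spin":0},{"grip":-1,"tx":3.8,"ty":0,"tz":0,"spin":0},{"grip":-1,"tx":3.8,"ty":0,"tz":0,"spin":0},{"grip":-1,"tx":3.8,"ty":0,"tz":0,"spin":0},{"grip":-1,"tx":3.8,"ty":0,"tz":0,"spin":0}]'
python3 -m creep '[{"grip":-1,"tx":3.8,"ty":1,"tz":0,"spin":0},{"grip":-1,"tx":3.8,"ty":1,"tz":0,"spin":0},{"grip":-1,"tx":0.4,"ty":3.5,"tz":0,"spin":0},{"grip":-1,"tx":0,"ty":3.5,"tz":0,"spin":0},{"grip":-1,"tx":0,"ty":3.5,"tz":0,"spin":0},{"grip":-1,"tx":0,"ty":0,"tz":0,"spin":0},{"grip":-1,"tx":0,"ty":0,"tz":0,"spin":0}]'
python3 - <<'E'
from h import *
plan(0.655,.203,.045,90)
print(r.get_state()['q'].round(2))
E
```

```text
clock: 7.8
tool_pos: [0.5233, 0.1251, 0.1478]
eef_rot: [0.707, 0.707, -0.0, 0.0]
contact_force: [1.3, 0.2, -0.4]
opening: 0.233
finger_force: 30.0
clock: 8.38
tool_pos: [0.6502, 0.2023, 0.147]
eef_rot: [0.708, 0.706, 0.0, 0.0]
contact_force: [-0.9, 1.0, -0.6]
opening: 0.228
finger_force: 30.0
t 8.38 pos [0.6502 0.2023 0.147 ] ang 89.8 tiltz [ 0.001 -0.    -1.   ] d cm (before spin) [ 0.08  0.47 10.2 ] spin -0.2
after spin [ 0.07  0.48 10.2 ]
[-0.19  0.89 -0.36  1.45  0.37  0.87 -0.67]
```

```bash

python3 -m creep '[{"grip":-1,"tx":0,"ty":0.45,"tz":3.4,"spin":0},{"grip":-1,"tx":0,"ty":0,"tz":3.4,"spin":0},{"grip":-1,"tx":0,"ty":0,"tz":3.4,"spin":0},{"grip":-1,"tx":0,"ty":0,"tz":0,"spin":0},{"grip":-0.2,"tx":0,"ty":0,"tz":0,"spin":0},{"grip":-0.2,"tx":0,"ty":0,"tz":0,"spin":0},{"grip":-0.2,"tx":0,"ty":0,"tz":0,"spin":0},{"grip":-0.2,"tx":0,"ty":0,"tz":-3.5,"spin":0}]'
python3 -m creep '[{"grip":0,"tx":0,"ty":0,"tz":-3.5,"spin":0},{"grip":0,"tx":0,"ty":0,"tz":-3.5,"spin":0},{"grip":0,"tx":-1.2,"ty":-3.4,"tz":-3,"spin":0},{"grip":0,"tx":-1.2,"ty":-3.4,"tz":-2,"spin":0},{"grip":0,"tx":-1.2,"ty":-3.4,"tz":0,"spin":0},{"grip":0,"tx":-1.2,"ty":-3.4,"tz":0,"spin":0},{"grip":0,"tx":-1.2,"ty":-3.4,"tz":0,"spin":0},{"grip":0,"tx":0,"ty":0,"tz":0,"spin":0}]'
python3 -m creep '[{"grip":0,"tx":0,"ty":0,"tz":0,"spin":0}]'
python3 - <<'E'
from h import *
snap('wrist','w5')
near('w5',.482,.174,.028,.062,.085)
near('w5',.655,.203,.05,.015,.045)
plan(0.482,.174,.10,69)
a=cv2.imread('pics/w5.png');cv2.imwrite('pics/w5b.png',cv2.resize(a,(800,600),interpolation=cv2.INTER_CUBIC))
E
```

```text
clock: 9.05
tool_pos: [0.6501, 0.2018, 0.0774]
eef_rot: [0.707, 0.707, -0.004, -0.002]
contact_force: [-0.2, -0.9, -0.2]
opening: 0.4
finger_force: 0.0
clock: 9.72
tool_pos: [0.478, 0.1405, 0.1986]
eef_rot: [0.707, 0.708, -0.005, -0.0]
contact_force: [-0.6, -0.4, 0.5]
opening: 0.502
finger_force: 0.0
clock: 9.8
tool_pos: [0.4857, 0.144, 0.1995]
eef_rot: [0.707, 0.707, 0.0, 0.001]
contact_force: [0.4, 0.6, 1.0]
opening: 0.497
finger_force: 0.0
w5 837 mean [0.4883 0.1769 0.0708] mid [0.4886 0.1762 0.0676] minrect ((488.2205810546875, 176.1188201904297), (28.169130325317383, 27.98562240600586), 69.29135131835938)
w5 845 mean [0.6366 0.1947 0.0281] mid [0.6404 0.1876 0.03  ] minrect ((640.5906982421875, 187.60226440429688), (60.33127975463867, 69.42790222167969), 88.65711212158203)
t 9.85 pos [0.488  0.1452 0.1995] ang 89.9 tiltz [ 0.004  0.001 -1.   ] d cm (before spin) [ 2.87 -0.65  9.95] spin 20.9
after spin [ 2.47 -1.6   9.95]
```

View pics/w5b.png

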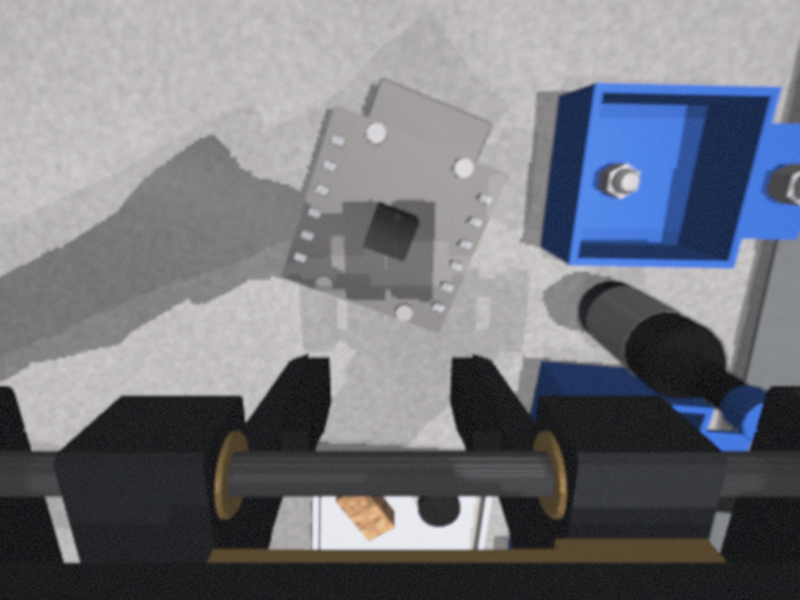

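The nut stands in the nut bin at (622,181). The plugged relay is at (390,231), turned about 21°, with clear room round it.

```bash

python3 -m creep '[{"grip":0.1,"tx":3.1,"ty":-0.1,"tz":0,"spin":0},{"grip":0.1,"tx":0,"ty":0,"tz":2,"spin":7},{"grip":0.1,"tx":0,"ty":0,"tz":2,"spin":7},{"grip":0.1,"tx":0,"ty":0,"tz":0,"spin":6.8},{"grip":0.1,"tx":0,"ty":0,"tz":0,"spin":0},{"grip":0.1,"tx":0,"ty":0,"tz":0,"spin":0},{"grip":0.1,"tx":0,"ty":0,"tz":0,"spin":0}]'
python3 - <<'E'
from h import *
snap('wrist','w6')
near('w6',.487,.176,.028,.066,.085)
plan(0.487,.176,.053,69)
E
```

```text
clock: 10.43
tool_pos: [0.4876, 0.1766, 0.1582]
eef_rot: [0.823, 0.569, 0.002, 0.0]
contact_force: [0.0, 0.1, 0.3]
opening: 0.55
finger_force: 0.0
w6 1011 mean [0.4856 0.1753 0.0707] mid [0.4853 0.1748 0.0694] minrect ((485.3397216796875, 174.52000427246094), (28.22872543334961, 27.4720516204834), 68.99730682373047)
t 10.48 pos [0.4874 0.1764 0.1582] ang 69.3 tiltz [ 0.002  0.001 -1.   ] d cm (before spin) [-0.07 -0.04 10.52] spin 0.3
after spin [-0.05 -0.02 10.52]
```

```bash

python3 -m creep '[{"grip":0.1,"tx":-0.2,"ty":-0.13,"tz":3,"spin":0},{"grip":0.1,"tx":0,"ty":0,"tz":3,"spin":0},{"grip":0.1,"tx":0,"ty":0,"tz":2.5,"spin":0},{"grip":0.1,"tx":0,"ty":0,"tz":1.7,"spin":0},{"grip":0.1,"tx":0,"ty":0,"tz":0,"spin":0},{"grip":-1,"tx":0,"ty":0,"tz":0,"spin":0},{"grip":-1,"tx":0,"ty":0,"tz":0,"spin":0},{"grip":-1,"tx":0,"ty":0,"tz":0,"spin":0}]' 50
python3 -m creep '[{"grip":-1,"tx":0,"ty":0,"tz":0,"spin":0},{"grip":-1,"tx":0,"ty":0,"tz":0,"spin":0},{"grip":-1,"tx":0,"ty":0,"tz":-0.3,"spin":0},{"grip":-1,"tx":0,"ty":0,"tz":-0.4,"spin":0},{"grip":-1,"tx":0,"ty":0,"tz":-0.5,"spin":0},{"grip":-1,"tx":0,"ty":0,"tz":-0.6,"spin":0},{"grip":-1,"tx":0,"ty":0,"tz":-0.6,"spin":0},{"grip":-1,"tx":0,"ty":0,"tz":-0.6,"spin":0}]'
```

```text
clock: 11.15
tool_pos: [0.4853, 0.1748, 0.0568]
eef_rot: [0.823, 0.567, 0.001, 0.0]
contact_force: [-0.1, 0.5, -0.0]
opening: 0.349
finger_force: 0.0
clock: 11.82
tool_pos: [0.4842, 0.1744, 0.0863]
eef_rot: [0.823, 0.567, 0.0, 0.0]
contact_force: [0.5, 0.2, 0.3]
opening: 0.315
finger_force: 50.0
```

The relay came out and is held (27.7 mm opening). I'll lift it and turn back, and check the clearance to the bottles.

```bash

python3 -m creep '[{"grip":-1,"tx":0,"ty":0,"tz":-2.5,"spin":0},{"grip":-1,"tx":0,"ty":0,"tz":-3,"spin":0},{"grip":-1,"tx":0,"ty":0,"tz":-3,"spin":0},{"grip":-1,"tx":0,"ty":0,"tz":0,"spin":-7},{"grip":-1,"tx":0,"ty":0,"tz":0,"spin":-7},{"grip":-1,"tx":0,"ty":0,"tz":0,"spin":-6.8},{"grip":-1,"tx":0,"ty":0,"tz":0,"spin":0},{"grip":-1,"tx":0,"ty":0,"tz":0,"spin":0}]'
python3 - <<'E'
from h import *
plan(0.655,.012,.16,90)
near('top0',.66,.10,.05,.12,.2);near('top0',.65,-.10,.05,.12,.2)
near('w2',.65,-.10,.05,.08,.2);near('w5',.66,.1,.05,.08,.2)
C,_=cloud('top0')
for y0 in (.203,-.007,-.191):
  m=(abs(C[...,0]-.65)<.1)&(abs(C[...,1]-y0)<.075)&(abs(C[...,2]-.06)<.006);Q=C[m];print(y0,np.percentile(Q,[2,50,98],axis=0).round(3)[:,:2].tolist())
E
```

```text
clock: 12.48
tool_pos: [0.4841, 0.1742, 0.1707]
eef_rot: [0.709, 0.705, 0.0, -0.0]
contact_force: [-0.4, -0.0, 0.1]
opening: 0.315
finger_force: 50.0
t 12.48 pos [0.4841 0.1742 0.1707] ang 89.7 tiltz [ 0.  0. -1.] d cm (before spin) [-16.14  17.16   1.07] spin -0.3
after spin [-16.22  17.09   1.07]
top0 75 mean [0.6614 0.1008 0.1516] mid [0.6636 0.1005 0.1465] minrect ((663.5725708007812, 100.50110626220703), (22.666872024536133, 25.660625457763672), 1.0454837083816528)
top0 109 mean [ 0.6484 -0.1008  0.1496] mid [ 0.6472 -0.1026  0.1494] minrect ((647.39453125, -102.65281677246094), (30.348655700683594, 32.39860534667969), 1.6389975547790527)
w2 4812 mean [ 0.6419 -0.1076  0.1287] mid [ 0.649  -0.1044  0.1287] minrect ((649.4375610351562, -105.39564514160156), (45.32666015625, 46.95573043823242), 74.7979965209961)
w5 3742 mean [0.6556 0.1097 0.1209] mid [0.6621 0.1041 0.1235] minrect ((659.4942626953125, 106.77853393554688), (49.62056350708008, 36.803016662597656), 58.306396484375)
0.203 [[0.606, 0.151], [0.713, 0.205], [0.749, 0.26]]
-0.007 [[0.609, -0.062], [0.713, -0.004], [0.747, 0.049]]
-0.191 [[0.605, -0.249], [0.711, -0.19], [0.748, -0.139]]
```

```bash

python3 -m creep '[{"grip":-1,"tx":-2.7,"ty":2.85,"tz":0,"spin":0},{"grip":-1,"tx":-2.7,"ty":2.85,"tz":0,"spin":0},{"grip":-1,"tx":-2.7,"ty":2.85,"tz":0,"spin":0},{"grip":-1,"tx":-2.7,"ty":2.85,"tz":0,"spin":0},{"grip":-1,"tx":-2.7,"ty":2.85,"tz":0,"spin":0},{"grip":-1,"tx":-2.7,"ty":2.85,"tz":0,"spin":0},{"grip":-1,"tx":0,"ty":0,"tz":0,"spin":0},{"grip":-1,"tx":0,"ty":0,"tz":0,"spin":0}]'
python3 -m creep '[{"grip":-1,"tx":0,"ty":0,"tz":3,"spin":0},{"grip":-1,"tx":0,"ty":0,"tz":3,"spin":0},{"grip":-1,"tx":0,"ty":0,"tz":3,"spin":0},{"grip":-1,"tx":0,"ty":0,"tz":2.5,"spin":0},{"grip":-1,"tx":0,"ty":0,"tz":1,"spin":0},{"grip":-1,"tx":0,"ty":0,"tz":0,"spin":0}]'
```

```text
clock: 13.15
tool_pos: [0.6559, 0.0091, 0.1696]
eef_rot: [0.71, 0.704, -0.0, 0.0]
contact_force: [-0.1, 1.1, -0.4]
opening: 0.311
finger_force: 50.0
clock: 13.65
tool_pos: [0.6522, 0.0135, 0.043]
eef_rot: [0.707, 0.707, -0.002, -0.002]
contact_force: [-0.0, 0.1, 0.5]
opening: 0.312
finger_force: 50.0
```

```bash

python3 -m creep '[{"grip":-0.1,"tx":0,"ty":0,"tz":0,"spin":0},{"grip":-0.1,"tx":0,"ty":0,"tz":0,"spin":0},{"grip":-0.1,"tx":0,"ty":0,"tz":-3,"spin":0},{"grip":-0.1,"tx":0,"ty":0,"tz":-3.5,"spin":0},{"grip":-0.1,"tx":0,"ty":0,"tz":-3.5,"spin":0},{"grip":0,"tx":0,"ty":-2,"tz":-3.5,"spin":0},{"grip":0,"tx":-2.7,"ty":-2.8,"tz":0,"spin":0},{"grip":0,"tx":-2.7,"ty":-2.8,"tz":0,"spin":0}]'
python3 -m creep '[{"grip":0,"tx":-2.7,"ty":-2.8,"tz":0,"spin":0},{"grip":0,"tx":-2.7,"ty":-2.8,"tz":0,"spin":0},{"grip":0,"tx":-2.7,"ty":-2.8,"tz":0,"spin":0},{"grip":0,"tx":-2.7,"ty":-2.4,"tz":0,"spin":0},{"grip":0,"tx":-3,"ty":-1,"tz":0,"spin":0},{"grip":0,"tx":-3,"ty":0,"tz":0,"spin":0},{"grip":0,"tx":-3,"ty":0,"tz":0,"spin":0},{"grip":0,"tx":-2.6,"ty":0,"tz":0,"spin":0}]'
python3 -m creep '[{"grip":0,"tx":0,"ty":0,"tz":0,"spin":-6.9},{"grip":0,"tx":0,"ty":0,"tz":0,"spin":-6.9},{"grip":0,"tx":0,"ty":0,"tz":0,"spin":-6.9},{"grip":0,"tx":0,"ty":0,"tz":0,"spin":-6.9},{"grip":0,"tx":0,"ty":0,"tz":0,"spin":-6.9},{"grip":0,"tx":0,"ty":0,"tz":0,"spin":-6.9},{"grip":0,"tx":0,"ty":0,"tz":0,"spin":-6.9},{"grip":0,"tx":0,"ty":0,"tz":0,"spin":-6.9}]'
python3 -m creep '[{"grip":0,"tx":0,"ty":0,"tz":2,"spin":-4},{"grip":0,"tx":0,"ty":0,"tz":0,"spin":0},{"grip":0,"tx":0,"ty":0,"tz":0,"spin":0}]'
python3 - <<'E'
from h import *
snap('wrist','w7')
near('w7',.4505,-.2623,.024,.0305,.042)
plan(0.4505,-.2623,.014,149)
print(r.get_state()['q'].round(2))
E
```

```text
clock: 14.32
tool_pos: [0.5813, -0.0394, 0.1852]
eef_rot: [0.706, 0.708, 0.004, 0.003]
contact_force: [-0.1, -2.1, -0.1]
opening: 0.5
finger_force: 0.0
clock: 14.98
tool_pos: [0.4611, -0.2683, 0.1826]
eef_rot: [0.708, 0.706, 0.0, 0.002]
contact_force: [0.6, -0.2, 0.4]
opening: 0.498
finger_force: 0.0
clock: 15.65
tool_pos: [0.4615, -0.2662, 0.1824]
eef_rot: [0.297, 0.955, -0.001, 0.002]
contact_force: [0.2, -0.6, -0.4]
opening: 0.499
finger_force: 0.0
clock: 15.9
tool_pos: [0.4606, -0.2659, 0.1613]
eef_rot: [0.267, 0.964, -0.0, 0.0]
contact_force: [-0.3, -1.2, -0.3]
opening: 0.5
finger_force: 0.0
w7 708 mean [ 0.4506 -0.2624  0.0332] mid [ 0.4492 -0.2623  0.0331] minrect ((446.6426086425781, -260.23956298828125), (27.17409896850586, 36.32358169555664), 59.58265686035156)
t 15.95 pos [ 0.4611 -0.2658  0.1616] ang 149.0 tiltz [ 0.001 -0.001 -1.   ] d cm (before spin) [ 1.11 -0.24 14.76] spin -0.0
after spin [ 1.09 -0.24 14.76]
[ 0.86  0.77 -0.73  1.91  0.74  0.76  0.73]
```

```bash

python3 -m creep '[{"grip":0,"tx":1.1,"ty":-0.24,"tz":3,"spin":0},{"grip":0,"tx":0,"ty":0,"tz":3.5,"spin":0},{"grip":0,"tx":0,"ty":0,"tz":3.5,"spin":0},{"grip":0,"tx":0,"ty":0,"tz":3,"spin":0},{"grip":0,"tx":0,"ty":0,"tz":1.5,"spin":0},{"grip":0,"tx":0,"ty":0,"tz":0,"spin":0},{"grip":-1,"tx":0,"ty":0,"tz":0,"spin":0},{"grip":-1,"tx":0,"ty":0,"tz":0,"spin":0}]' 40
python3 -m creep '[{"grip":-1,"tx":0,"ty":0,"tz":0,"spin":0},{"grip":-1,"tx":0,"ty":0,"tz":0,"spin":0},{"grip":-1,"tx":0,"ty":0,"tz":-2,"spin":0},{"grip":-1,"tx":0,"ty":0,"tz":-3.5,"spin":0},{"grip":-1,"tx":0,"ty":0,"tz":-3.5,"spin":0},{"grip":-1,"tx":0,"ty":0,"tz":-3.5,"spin":0},{"grip":-1,"tx":0,"ty":0,"tz":-3.5,"spin":6.9},{"grip":-1,"tx":0,"ty":0,"tz":0,"spin":6.9}]'
python3 -m creep '[{"grip":-1,"tx":0,"ty":0,"tz":0,"spin":6.9},{"grip":-1,"tx":0,"ty":0,"tz":0,"spin":6.9},{"grip":-1,"tx":0,"ty":0,"tz":0,"spin":6.9},{"grip":-1,"tx":0,"ty":0,"tz":0,"spin":6.9},{"grip":-1,"tx":0,"ty":0,"tz":0,"spin":6.9},{"grip":-1,"tx":0,"ty":0,"tz":0,"spin":6.9},{"grip":-1,"tx":0,"ty":0,"tz":0,"spin":3.8},{"grip":-1,"tx":0,"ty":0,"tz":0,"spin":0}]'
python3 - <<'E'
from h import *
plan(0.655,-.022,.18,90)
snap('top','t3')
near('t3',.655,-.005,.055,.012,.055)
C,_=cloud('t3');m=(abs(C[...,0]-.653)<.043)&(abs(C[...,1]+.006)<.043)&(C[...,2]>.016)&(C[...,2]<.056);Q=C[m];print(len(Q),Q.min(0),Q.max(0))
E
```

```text
clock: 16.62
tool_pos: [0.4514, -0.2624, 0.017]
eef_rot: [0.266, 0.964, -0.0, 0.001]
contact_force: [0.5, -0.3, -0.1]
opening: 0.375
finger_force: 0.0
clock: 17.28
tool_pos: [0.4535, -0.2627, 0.1819]
eef_rot: [0.383, 0.924, 0.0, 0.006]
contact_force: [0.2, 0.0, -0.6]
opening: 0.32
finger_force: 40.0
clock: 17.95
tool_pos: [0.4501, -0.262, 0.1763]
eef_rot: [0.707, 0.707, -0.0, 0.001]
contact_force: [0.6, -0.7, 0.6]
opening: 0.315
finger_force: 40.0
t 17.95 pos [ 0.4501 -0.262   0.1763] ang 90.0 tiltz [ 0.001 -0.001 -1.   ] d cm (before spin) [23.99 20.51 -0.38] spin 0.0
after spin [24.   20.49 -0.37]
t3 142 mean [0.6426 0.0053 0.0377] mid [ 0.6549 -0.0058  0.0329] minrect ((656.8803100585938, -5.511871337890625), (100.18791198730469, 94.62979125976562), 84.80839538574219)
109 [ 0.61004702 -0.02983537  0.01608985] [0.67054789 0.03416175 0.05562523]
```

```bash

python3 -m creep '[{"grip":-1,"tx":3.35,"ty":0,"tz":0,"spin":0},{"grip":-1,"tx":3.35,"ty":0,"tz":0,"spin":0},{"grip":-1,"tx":3.35,"ty":0,"tz":0,"spin":0},{"grip":-1,"tx":3.35,"ty":0,"tz":0,"spin":0},{"grip":-1,"tx":3.35,"ty":0,"tz":0,"spin":0},{"grip":-1,"tx":3.35,"ty":0,"tz":0,"spin":0},{"grip":-1,"tx":3.3,"ty":1,"tz":0,"spin":0},{"grip":-1,"tx":0,"ty":3.4,"tz":0,"spin":0}]'
python3 -m creep '[{"grip":-1,"tx":0,"ty":3.4,"tz":0,"spin":0},{"grip":-1,"tx":0,"ty":3.4,"tz":0,"spin":0},{"grip":-1,"tx":0,"ty":3.4,"tz":0,"spin":0},{"grip":-1,"tx":0,"ty":3.4,"tz":0,"spin":0},{"grip":-1,"tx":0,"ty":2.3,"tz":0,"spin":0},{"grip":-1,"tx":0,"ty":0,"tz":0,"spin":0},{"grip":-1,"tx":0,"ty":0,"tz":0,"spin":0},{"grip":-1,"tx":0,"ty":0,"tz":0,"spin":0}]'
python3 - <<'E'
from h import *
plan(0.655,-.028,.065,90)
E
```

```text
clock: 18.67
tool_pos: [0.4889, -0.0196, 0.176]
eef_rot: [0.701, 0.713, -0.001, -0.003]
contact_force: [0.7, 1.3, 0.5]
opening: 0.314
finger_force: 40.0
clock: 19.33
tool_pos: [0.6511, -0.0277, 0.1752]
eef_rot: [0.706, 0.708, -0.001, -0.001]
contact_force: [-0.3, 0.6, -0.5]
opening: 0.314
finger_force: 40.0
t 19.33 pos [ 0.6511 -0.0277  0.1752] ang 90.2 tiltz [-0.002 -0.    -1.   ] d cm (before spin) [-0.03  0.41 11.02] spin 0.2
after spin [-0.03  0.39 11.02]
```

```bash

python3 -m creep '[{"grip":-1,"tx":0,"ty":0.3,"tz":3,"spin":0},{"grip":-1,"tx":0,"ty":0,"tz":3,"spin":0},{"grip":-1,"tx":0,"ty":0,"tz":3,"spin":0},{"grip":-1,"tx":0,"ty":0,"tz":1.8,"spin":0},{"grip":-1,"tx":0,"ty":0,"tz":0,"spin":0},{"grip":-0.1,"tx":0,"ty":0,"tz":0,"spin":0},{"grip":-0.1,"tx":0,"ty":0,"tz":0,"spin":0},{"grip":-0.1,"tx":0,"ty":0,"tz":0,"spin":0}]'
python3 -m creep '[{"grip":-0.1,"tx":0,"ty":0,"tz":-3,"spin":0},{"grip":-0.1,"tx":0,"ty":0,"tz":-3.5,"spin":0},{"grip":-0.1,"tx":0,"ty":0,"tz":-3.5,"spin":0},{"grip":-0.1,"tx":0,"ty":-3.5,"tz":-3,"spin":0},{"grip":-0.1,"tx":0,"ty":-3.5,"tz":0,"spin":0},{"grip":-0.1,"tx":0,"ty":-3.5,"tz":0,"spin":0},{"grip":-0.1,"tx":0,"ty":-3.5,"tz":0,"spin":0},{"grip":-0.1,"tx":0,"ty":-3.5,"tz":0,"spin":0}]'
python3 -m creep '[{"grip":-0.1,"tx":-3.5,"ty":0,"tz":0,"spin":0},{"grip":-0.1,"tx":-3.5,"ty":0,"tz":0,"spin":0},{"grip":-0.1,"tx":-3.5,"ty":0,"tz":0,"spin":0},{"grip":-0.1,"tx":0,"ty":0,"tz":0,"spin":0},{"grip":-0.1,"tx":0,"ty":0,"tz":0,"spin":0},{"grip":-0.1,"tx":0,"ty":0,"tz":0,"spin":0}]'
python3 - <<'E'
from h import *
snap('scene','s2');snap('top','t4')
a=cv2.imread('pics/s2.png')[165:345,180:420];b=cv2.imread('pics/t4.png')[80:205,175:360]
A=cv2.resize(a,(400,300),interpolation=cv2.INTER_CUBIC);B=cv2.resize(b,(400,270),interpolation=cv2.INTER_CUBIC)
A=cv2.resize(a,(440,330),interpolation=cv2.INTER_CUBIC);B=cv2.resize(b,(440,297*1-32),interpolation=cv2.INTER_CUBIC)
cv2.imwrite('pics/fin.png',np.vstack([A,B]))
E
```

```text
clock: 20.0
tool_pos: [0.6566, -0.0274, 0.0695]
eef_rot: [0.706, 0.708, 0.001, 0.001]
contact_force: [0.2, -0.3, 0.4]
opening: 0.445
finger_force: 0.0
clock: 20.67
tool_pos: [0.4829, -0.028, 0.1963]
eef_rot: [0.706, 0.708, 0.001, 0.001]
contact_force: [-0.0, -0.5, -0.5]
opening: 0.45
finger_force: 0.0
clock: 21.17
tool_pos: [0.4847, -0.1324, 0.1956]
eef_rot: [0.706, 0.708, 0.001, 0.001]
contact_force: [0.0, -0.3, 0.0]
opening: 0.453
finger_force: 0.0
```

View pics/fin.png

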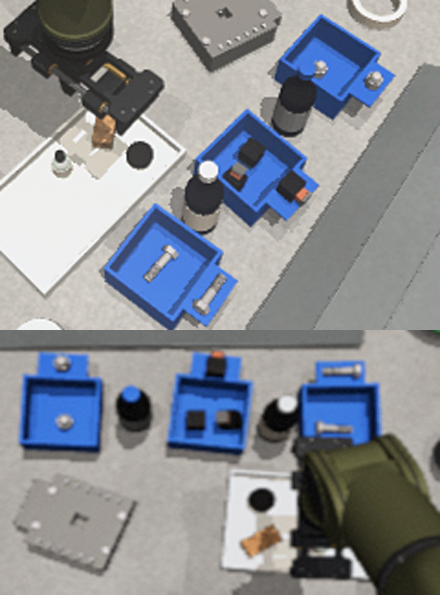

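The last picture shows each part in its own bin: two relays in the middle bin, the nut and the bolt in theirs, and the bystanders where they were. I'm handing in.

```bash
python3 -c "
from plant import workorder
print(workorder.finish_job())"
```

```text
the job is handed in; nothing more can be done
None
```

I handed the job in at about 21 s: both relays are in the relay bin, the bolt and wheel nut are in theirs, and the bystanders look unmoved in the last picture; no verdict came back.

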